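# Tip the bottle opener out of its swing tube

### The job

The red-handled bottle opener has sunk to the bottom of one of the two clear swing tubes on the stand. Push the top of that tube over towards the white tray, well past level, until the opener slides out into the tray; then let the tube swing back upright. Leave the other tube, with the blue-handled spreader in it, alone.

Things in the scene. Friction and masses are not known exactly. Their poses are not given: they have to be found in the camera images.
- stand: Fixed stand: grey base, two clear square tubes hung between aluminium posts (197 mm high), white tray beyond. Origin at table height, straight below the hinge line, midway between the tubes; +x to the tray, +y along the hinge line to the left tube, z up. Hinge line 185 mm high; tube axes at y = +85 and -85 mm. Tray inside: x 40 to 234, y -159 to 159 mm, floor 6 mm high, rims and divider (y = 0) 25 mm.
- opener_mid (a point): Middle of the loose bottle opener: 110 mm long, 60 g, red handle 16 x 18 x 66 mm, steel loop head 34 mm wide. Half-way along its length; own z runs along it to the handle end. It stands or leans, handle up, in one of the two tubes, its top about 87 mm below the mouth. The other tube holds a blue-handled spreader of the same size.
- left_tube (a joint): Angle (rad) of the tube at the stand's y = +85 mm: 0 upright (stop), 1.57 level, 2.4 end stop, mouth steeply down over the tray. Tube 50 x 50 mm outside, wall 3 mm; mouth (black band) 90 mm above the hinge, foot 120 mm below. It takes 2 to 5 N to push 60 mm above the hinge and swings back to 0 by itself in about 1 s. Contents slide from about 1.9 on, and are out about 1 s after 2.4.
- right_tube (a joint): The same for the tube at the stand's y = -85 mm, of the same size and behaviour; positive again towards the tray.

How it is judged:
On the way:
1. one of the tubes is tipped well past level (value of joint any of left_tube, right_tube above 1.7 rad).
At the end, for the whole second after the job is handed in: The opener's middle is inside the tray's outline and less than 45 mm above the table (lying in the tray, it may rest on the rim), and both tubes hang upright within 0.17 rad (x of opener_mid in the frame of stand between 0.04 and 0.24 m and y of opener_mid in the frame of stand between -0.165 and 0.165 m and z of opener_mid in the frame of stand below 0.045 m and value of joint each of left_tube, right_tube below 0.17 rad); the robot touches nothing.
It fails at once if the wrong tube (the one without the opener) is swung over by more than 0.5 rad ((value of joint left_tube above 0.5 rad and y of opener_mid in the frame of stand below -0.02 m) or (value of joint right_tube above 0.5 rad and y of opener_mid in the frame of stand above 0.02 m)).
It also fails if it takes over 40 s, if anything falls off the work surface, if the arm or the gripper's body presses on something with over 40 N, if the wrist force passes 120 N, or if a joint passes its speed limit or range.

### The arm

A 6-joint arm with a two-finger parallel gripper is mounted at the origin on the work surface. World frame = base frame: x ahead of the robot, y to its left, z up, the work surface at z = 0. Lengths are in m, angles in rad, forces in N, time in s.
With the tool pointing down it reaches from about 0.275 to 1 m from the base axis. Payload 8.4 kg.
Tool frame: the origin (TCP) lies at the very end of the fingers, on their centre line; the grasp point (between the pads) lies 19 mm behind it; z points along the fingers, y is the direction in which the jaws open and shut (so a half turn about z gives the same grasp; the last joint's range is limited). The gripper opens to 85 mm and grips with 20 to 120 N. Pads are 22 mm wide; open, the fingers measure 114 mm over their backs; the gripper's body (76 mm by 85 mm) begins 54 mm behind the grasp point. The pads swing forward as they close: fully open they stand 13 mm farther back than shut.
Start: joints at [1.154, 0.353, 1.633, -0, 1.155, -0.002], TCP at [0.252, 0.572, 0.231] pointing down, gripper open.
Joint ranges: [-2.63, 2.63], [-0.92, 2.1], [0.06, 2.66], [-1.3, 4.44], [0, 2.69], [-3.02, 3.02]. Speed limits (rad/s): [2.22, 2.22, 2.79, 3.14, 3.14, 3.14].

### API

Orientations are given as a 3x3 rotation matrix whose columns are the frame's x, y, z axes.
In Python, from bench import arm gives the robot as it stands.
- The arm moves only by the tool move_arm, never from a script. Its arguments are lists of equal length, an entry for each row: "travel": the shift along the world's x, y, z in mm, a list of three; "roll": the turn about the world's z in rad; "fingers": the finger opening in mm, from 0 to 85.4. A call has 1 to 12 rows; each row shifts and turns the commanded pose from where the row before left it; what a row does not reach is not made up. A row lasts 1/8 s, in which the tool goes at most 62.5 mm and 10.7 degrees, less where a joint would pass 70% of its speed; a pose out of reach is approached as far as the arm can. A call with a gripper value outside its range is refused whole. The fingers move at their own pace and stop on an object; "force" is the grip in N (left out, the last holds). Time passes only in rows, so rows that do not move let the fingers close. It gives the time, the measured TCP pose, the force and the opening at its end, in the units of the state.
- arm.get_state(): the state, without advancing time (a new reading comes with each control period).
- arm.snapshot(name): name is "scene" or "side" or "wrist"; returns the picture (420x560x3 uint8, red, green, blue); there is no depth.
- arm.camera_params(name): a dict with "K" (3x3 intrinsics, pixels), "k1" (the pictures are not rectified: a ray, as slopes to the right and down, at radius r is drawn at 1 + k1 r^2 times it, then the intrinsics apply), "position" and "orientation" of the camera in the world; the wrist camera has in their place "mount" (4x4, takes a point from camera to tool coordinates, whose origin is the TCP and whose axes are the flange's). Camera axes: x right, y down, z forward; pixel columns grow to the right and rows downward; lengths in m; the calibration is good to about 2 mm. A picture is of the moment at which its call begins: read the wrist's pose just before it. camera_params takes no time and is no camera call.
- arm.finish_job(): hands the job in, once; it reports no verdict.
The state is a dict: "clock": time; "joint_positions": joint angles; "dq": joint speeds; "effort": joint torques, N m; "tcp_pos": TCP position; "orientation": TCP orientation; "ft_force": force on the tool from outside, world axes, zero at the start; "moment": the same for the moment, N m; "opening": finger opening in m.
Only numpy, scipy, OpenCV 4.12 (cv2) and the standard library are available. Lean on these libraries where they do the work, as an engineer would, in place of code of your own. Each camera call takes 0.05 s, during which the arm holds its last target.

## Working session

There is one attempt and no reset: what is moved stays moved. The work goes in short steps, Python scripts to look and compute and a tool call to move; the robot and the scene stay as the last step left them, time stands still between calls to the robot, and variables do not carry over. Pictures are saved under pics/ and viewed, and the job is handed in when it is done.

Besides the shell and the picture viewer there is one more tool, called after "Request:" as name(argument=value, ...), one argument or row to a line, values as JSON. move_arm: Moves the arm, as the interface text tells. Its arguments: {"type":"object","properties":{"travel":{"type":"array"},"roll":{"type":"array"},"fingers":{"type":"array"},"force":{"type":"number"}},"required":["travel","roll","fingers"]}

```bash
mkdir -p pics; python3 - <<'E'
from bench import arm
import cv2
for n in("scene","side","wrist"):
    cv2.imwrite(f"pics/{n}0.png",arm.snapshot(n)[:,:,::-1])
    p=arm.camera_params(n);print(n,p)
s=arm.get_state();print(s)
E
```

```text
scene {'K': array([[470.97483295,   0.        , 285.42165243],
       [  0.        , 470.97483295, 212.62630384],
       [  0.        ,   0.        ,   1.        ]]), 'k1': -0.16610824269742647, 'position': array([ 0.94745263, -0.15740522,  0.648088  ]), 'orientation': array([[ 0.43492409,  0.65434104, -0.61861041],
       [ 0.90023838, -0.30048155,  0.31508999],
       [ 0.02029529, -0.69393706, -0.71974958]])}
side {'K': array([[423.21136499,   0.        , 279.43101632],
       [  0.        , 423.21136499, 207.99369266],
       [  0.        ,   0.        ,   1.        ]]), 'k1': -0.07370386998362354, 'position': array([0.23392976, 0.38195559, 0.63516168]), 'orientation': array([[-0.80682353, -0.45617266,  0.37542282],
       [-0.59075746,  0.616019  , -0.52108177],
       [ 0.00643566, -0.64220487, -0.76650603]])}
wrist {'K': array([[302.60428534,   0.        , 276.86684086],
       [  0.        , 302.60428534, 210.4170817 ],
       [  0.        ,   0.        ,   1.        ]]), 'k1': 0.008891199245804005, 'mount': array([[ 2.47262747e-04, -9.52255458e-01, -3.05302278e-01,
         
[... 357 characters left out ...]
4893e+00, -1.56761575e-05,
        1.15518712e+00, -2.41415972e-03]), 'dq': array([-0.000129  , -0.00151997, -0.0014265 , -0.00012539,  0.00083869,
        0.00076155]), 'effort': array([ 2.36958176e-04, -6.05633426e+01, -3.42337203e+01,  8.77743310e-05,
        6.15615601e-03, -1.57010584e-05]), 'tcp_pos': array([0.25174544, 0.57167094, 0.23071965]), 'orientation': array([[-9.15201808e-01,  4.02995627e-01, -4.18633569e-04],
       [ 4.02995844e-01,  9.15201284e-01, -9.79902922e-04],
       [-1.17626123e-05, -1.06551651e-03, -9.99999432e-01]]), 'ft_force': array([ 0.32962822,  0.43324649, -0.58161254]), 'moment': array([ 0.02729423,  0.02309667, -0.00278143]), 'opening': 0.08577028943613757}
```

View pics/scene0.png

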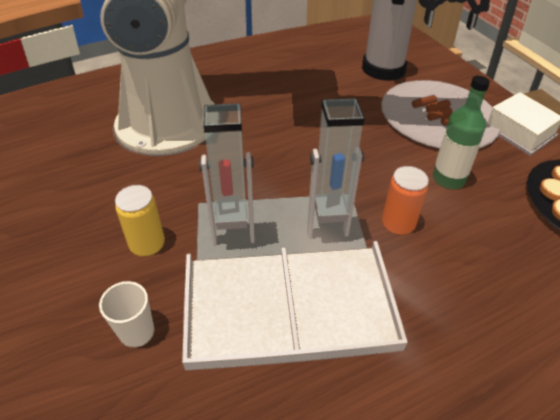

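View pics/side0.png

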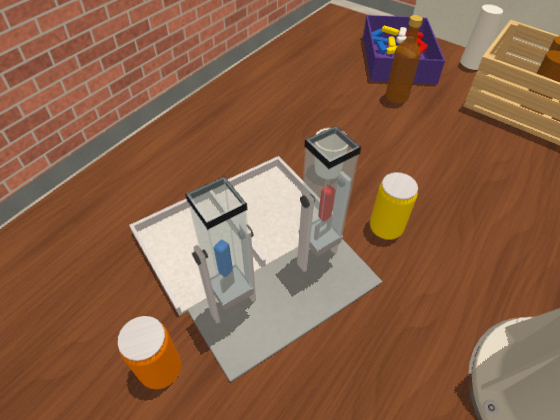

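View pics/wrist0.png

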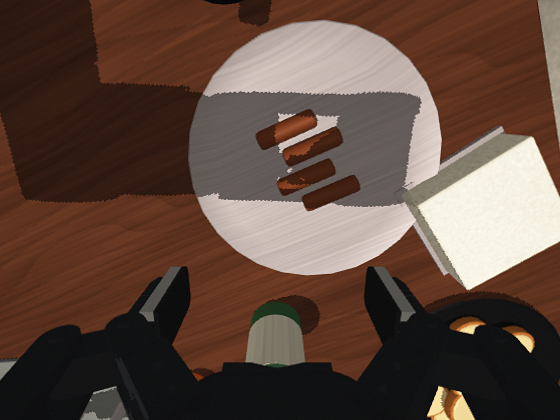

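The red opener is in the tube at image left in the scene view (about 226,178) and image right in the side view (327,202). The tray lies toward the scene camera, so this is the right tube (stand y=-85). I'll enlarge crops to locate the stand.

```bash
python3 - <<'E'
import cv2
a=cv2.imread("pics/scene0.png")[90:370,170:410]; cv2.imwrite("pics/sc_c.png",cv2.resize(a[140:],None,fx=3.3,fy=3.3,interpolation=cv2.INTER_CUBIC))
cv2.imwrite("pics/sc_c2.png",cv2.resize(a[:165],None,fx=3.3,fy=3.3,interpolation=cv2.INTER_CUBIC))
a=cv2.imread("pics/side0.png")[110:320,120:390]; cv2.imwrite("pics/si_c.png",cv2.resize(a,None,fx=2.8,fy=2.8,interpolation=cv2.INTER_CUBIC))
E
```

```text
(no output)
```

View pics/sc_c.png

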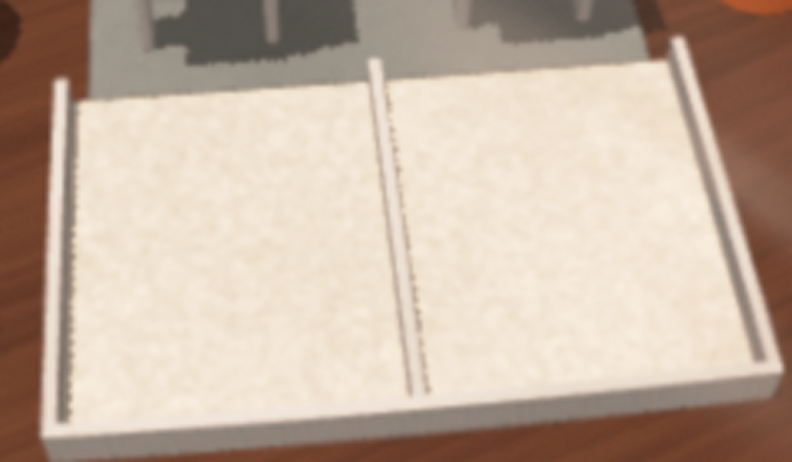

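View pics/sc_c2.png

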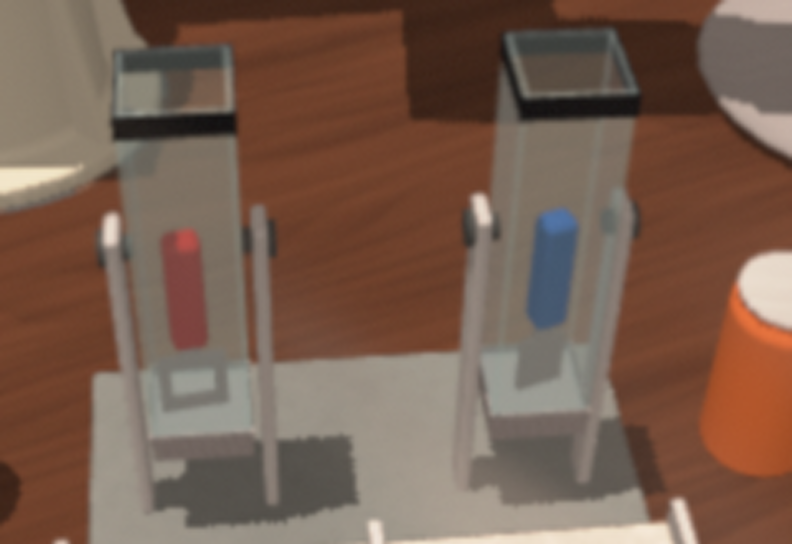

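View pics/si_c.png

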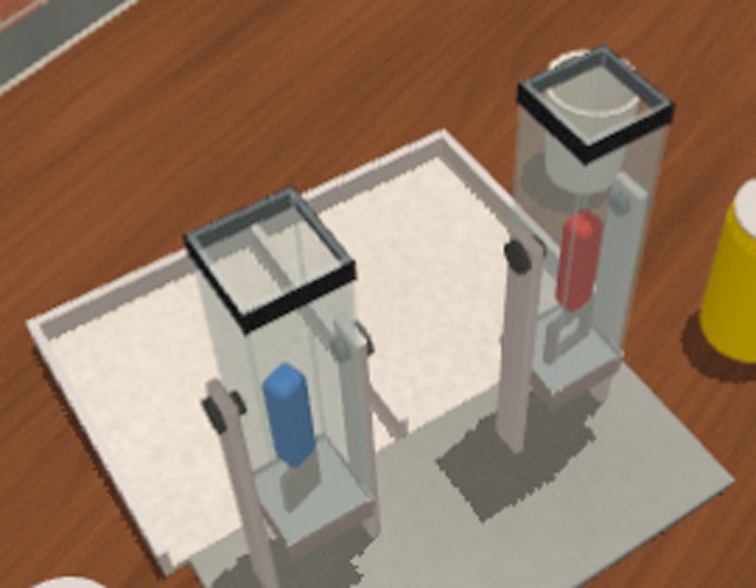

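```bash
cat > h.py <<'E'
import numpy as np
from bench import arm
def proj(n,X,T=None):
    p=arm.camera_params(n);K=p["K"]
    if n=="wrist": 
        M=T@p["mount"];R,t=M[:3,:3],M[:3,3]
    else: R,t=np.array(p["orientation"]),np.array(p["position"])
    c=(np.atleast_2d(X)-t)@R; u=c[:,:2]/c[:,2:]
    r2=(u**2).sum(1,keepdims=True); u=u*(1+p["k1"]*r2)
    return u*K[0,0]+K[:2,2]
def S(q,P):
    c,s=np.cos(q[2]),np.sin(q[2]);P=np.atleast_2d(P)
    return P@np.array([[c,-s,0],[s,c,0],[0,0,1]]).T+[q[0],q[1],0]
E
cat > fit.py <<'E'
from h import *
from scipy.optimize import least_squares
o=[];
def add(n,off,f,L):
    for P,px in L:o.append((n,np.array(P,float)/1000,np.array(px)/f+off))
z=275
add("scene",np.array([170,90]),3.3,[((25,-110,z),(113,120)),((25,-60,z),(236,113)),((-25,-110,z),(118,50)),((-25,-60,z),(232,45)),
 ((25,60,z),(516,100)),((25,110,z),(638,95)),((-25,60,z),(503,34)),((-25,110,z),(615,29))])
add("scene",np.array([170,230]),3.3,[((238,-163,25),(43,437)),((238,163,25),(781,372))])
add("side",np.array([120,110]),2.8,[((25,-110,z),(603,47)),((25,-60,z),(518,92)),((-25,-110,z),(673,103)),((-25,-60,z),(587,147)),
 ((25,60,z),(293,189)),((25,110,z),(187,238)),((-25,60,z),(355,265)),((-25,110,z),(246,318))])
add("side",np.array([120,110]),2.8,[((238,163,25),(28,322)),((238,-163,25),(445,130))])
def res(q): return np.concatenate([proj(n,S(q,P))[0]-px for n,P,px in o])
r=least_squares(res,[.55,.15,-.45]);print(r.x);print(r.fun.reshape(-1,2).round(1).tolist())
q=r.x
for P in [(0,-.085,.275),(-.025,-.085,.26),(.04,-.085,.2)]:print(P,S(q,P))
print("xhat",np.cos(q[2]),np.sin(q[2]))
E
python3 fit.py
```

```text
[ 0.44754297  0.08917972 -0.34262931]
[[-0.1, -0.8], [-0.4, -0.7], [-0.9, 0.1], [-0.5, -0.2], [2.1, -0.7], [0.4, -0.5], [0.1, -0.4], [-0.4, 0.1], [1.4, -1.6], [-1.0, -1.8], [0.5, -0.8], [0.8, -3.2], [0.4, 0.2], [0.4, -0.4], [-0.5, -0.6], [-0.8, -0.5], [-0.7, -1.1], [-1.4, -0.4], [0.8, 0.6], [-0.5, 0.5]]
(0, -0.085, 0.275) [[0.41898597 0.00912038 0.275     ]]
(-0.025, -0.085, 0.26) [[0.3954391 0.0175195 0.26     ]]
(0.04, -0.085, 0.2) [[ 0.45666095 -0.00431821  0.2       ]]
xhat 0.9418745675961532 -0.3359647286778175
```

```bash
cat >> h.py <<'E'
import cv2
def ray(n,px):
    p=arm.camera_params(n);K=p["K"];d=(np.array(px)-K[:2,2])/K[0,0]
    u=d.copy()
    for _ in range(20): u=d/(1+p["k1"]*(u@u))
    return np.array(p["position"]),np.array(p["orientation"])@np.append(u,1)
def atz(n,px,z):
    c,d=ray(n,px);return c+d*(z-c[2])/d[2]
Q=np.array([0.44754,0.08918,-0.34263])
E
python3 - <<'E'
from h import *
print("bottle",atz("scene",(455,175),0),"can",atz("scene",(402,222),0),"jug",atz("scene",(388,68),0))
b=atz("scene",(455,175),0)
for z in(.15,.2,.25,.3):print(z,proj("scene",[[b[0],b[1],z]]))
def tcp(s,th,off):
    c=np.array([s*np.sin(th)-25*np.cos(th),185+s*np.cos(th)+25*np.sin(th)])
    return c+[off,0]
prev=None
def show(x,z,l):
    global prev
    w=S(Q,[x/1e3,-.085,z/1e3])[0]*1e3
    print(l,np.round([x,z]),"W",w.round(),"" if prev is None else (w-prev).round());prev=w
prev=arm.get_state()["tcp_pos"]*1e3
show(-75,255,"pre");
for i,th in enumerate(np.linspace(0,2.45,9)):
    show(*tcp(66,th,-11*np.cos(th)),f"{th:.2f}")
E
```

```text
bottle [0.44146875 0.50670726 0.        ] can [0.50569599 0.31777509 0.        ] jug [-0.00176943  0.63947225  0.        ]
0.15 [[474.90417735 117.28993661]]
0.2 [[482.16493474  95.39453698]]
0.25 [[489.7047311   72.06452491]]
0.3 [[497.47104273  47.27429165]]
pre [-75 255] W [348.  34. 255.] [  97. -537.   24.]
0.00 [-36. 251.] W [385.  21. 251.] [ 37. -13.  -4.]
0.31 [-14. 255.] W [405.  14. 255.] [20. -7.  4.]
0.61 [  8. 253.] W [427.   6. 253.] [22. -8. -2.]
0.92 [ 31. 245.] W [448.  -1. 245.] [21. -7. -8.]
1.23 [ 50. 231.] W [466.  -8. 231.] [ 18.  -6. -14.]
1.53 [ 65. 213.] W [480. -13. 213.] [ 14.  -5. -18.]
1.84 [ 73. 192.] W [488. -15. 192.] [  8.  -3. -21.]
2.14 [ 75. 170.] W [490. -16. 170.] [  2.  -1. -21.]
2.45 [ 70. 150.] W [485. -14. 150.] [ -5.   2. -20.]
```

Request:
move_arm(
  travel=[
    [8,-40,4],
    [8,-45,4],
    [8,-45,4],
    [8,-45,4],
    [8,-45,4],
    [8,-45,4],
    [8,-45,0],
    [8,-45,0],
    [8,-45,0],
    [8,-45,0],
    [8,-45,0],
    [0,0,0],
  ],
  roll=[0.024,0.024,0.024,0,0,0,0,0,0,0,0,0],
  fingers=[0,0,0,0,0,0,0,0,0,0,0,0],
)

```text
clock: 1.65
tcp_pos: [0.34, 0.0796, 0.2553]
orientation: [[-0.94, 0.34, 0.0], [0.34, 0.94, -0.001], [-0.0, -0.0, -1.0]]
ft_force: [0.4, 0.3, 0.5]
opening: 0.0
```

Request:
move_arm(
  travel=[
    [4,-23,0],
    [4,-23,0],
    [0,0,0],
  ],
  roll=[0,0,0],
  fingers=[0,0,0],
)

```text
clock: 2.02
tcp_pos: [0.3479, 0.0359, 0.2552]
orientation: [[-0.941, 0.338, -0.0], [0.338, 0.941, 0.0], [0.0, 0.0, -1.0]]
ft_force: [0.8, -0.0, 0.5]
opening: 0.0003
```

```bash
python3 - <<'E'
from h import *
s=arm.get_state();print(s["tcp_pos"],s["joint_positions"])
a=[cv2.resize(arm.snapshot(n)[:,:,::-1],None,fx=.71,fy=.71) for n in("scene","side")]
cv2.imwrite("pics/p1.png",np.hstack(a))
E
```

```text
[0.34790127 0.0359061  0.25521071] [ 9.83940763e-02 -1.32638177e-01  2.13335361e+00  1.80445973e-04
  1.14104940e+00 -1.12818232e+00]
```

View pics/p1.png

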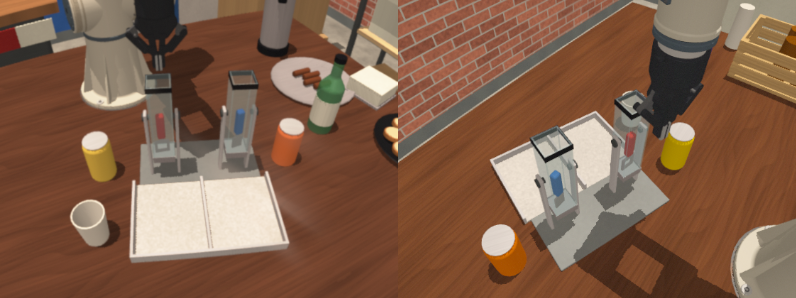

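The closed fingers stand right behind the tube with the red opener (scene ~158,70; side ~650,115 in the composite). Next is the first part of the push.

Request:
move_arm(
  travel=[
    [18,-7,-2],
    [18,-7,-2],
    [10,-4,2],
    [10,-4,2],
    [11,-4,-1],
    [11,-4,-1],
    [10,-3,-4],
    [11,-4,-4],
    [9,-3,-7],
    [9,-3,-7],
    [0,0,0],
  ],
  roll=[0,0,0,0,0,0,0,0,0,0,0],
  fingers=[0,0,0,0,0,0,0,0,0,0,0],
)

```text
clock: 3.5
tcp_pos: [0.4655, -0.0072, 0.2307]
orientation: [[-0.942, 0.336, -0.0], [0.336, 0.942, -0.0], [0.0, -0.0, -1.0]]
ft_force: [-0.6, -0.4, 0.9]
opening: 0.0003
```

```bash
python3 - <<'E'
from h import *
s=arm.get_state();print(s["tcp_pos"],s["ft_force"])
a=[cv2.resize(arm.snapshot(n)[:,:,::-1],None,fx=.71,fy=.71) for n in("scene","side")]
cv2.imwrite("pics/p2.png",np.hstack(a))
E
```

```text
[ 0.46547264 -0.0071688   0.23069267] [-0.56396877 -0.35765759  0.93198285]
```

View pics/p2.png

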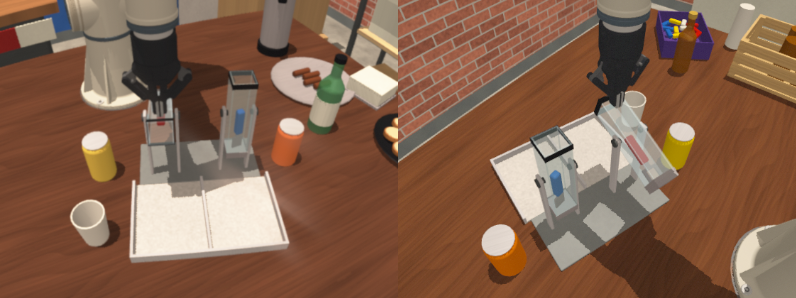

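The red tube is following, tilted about 1.1 rad, and the blue one is still upright. I'll push past level.

Request:
move_arm(
  travel=[
    [7,-2,-9],
    [7,-3,-9],
    [4,-2,-10],
    [4,-1,-11],
    [1,-1,-10],
    [1,0,-11],
    [-2,1,-10],
    [0,0,0],
  ],
  roll=[0,0,0,0,0,0,0,0],
  fingers=[0,0,0,0,0,0,0,0],
)

```text
clock: 4.6
tcp_pos: [0.4861, -0.0149, 0.1603]
orientation: [[-0.942, 0.336, -0.002], [0.336, 0.942, -0.0], [0.002, -0.001, -1.0]]
ft_force: [-0.0, -1.0, 0.9]
opening: 0.0
```

```bash
python3 - <<'E'
from h import *
s=arm.get_state();print(s["tcp_pos"],s["ft_force"])
a=[cv2.resize(arm.snapshot(n)[:,:,::-1],None,fx=.71,fy=.71) for n in("scene","side")]
cv2.imwrite("pics/p3.png",np.hstack(a))
E
```

```text
[ 0.48605137 -0.01492444  0.16031228] [-0.00524661 -1.03577062  0.94669986]
```

View pics/p3.png

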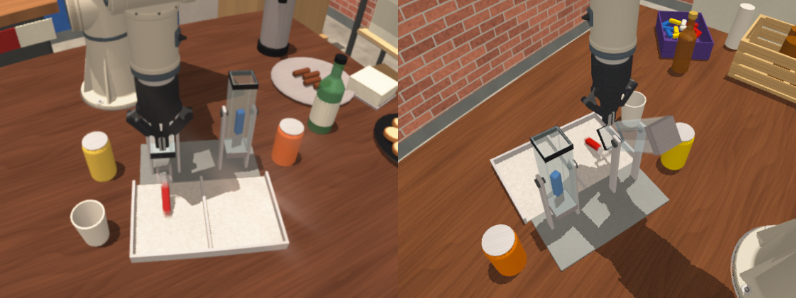

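The opener is already sliding out of the mouth (scene ~166,198). I'll hold, and push a little further down.

Request:
move_arm(
  travel=[
    [-1,0,-4],
    [0,0,0],
    [0,0,0],
    [0,0,0],
    [0,0,0],
    [0,0,0],
    [0,0,0],
    [0,0,0],
  ],
  roll=[0,0,0,0,0,0,0,0],
  fingers=[0,0,0,0,0,0,0,0],
)

```text
clock: 5.7
tcp_pos: [0.486, -0.015, 0.1573]
orientation: [[-0.942, 0.336, 0.0], [0.336, 0.942, -0.0], [-0.0, 0.0, -1.0]]
ft_force: [2.0, -1.0, 0.4]
opening: 0.0004
```

```bash
python3 - <<'E'
from h import *
s=arm.get_state();print(s["tcp_pos"],s["ft_force"])
a=[cv2.resize(arm.snapshot(n)[120:330,f:f+270,::-1],None,fx=1.48,fy=1.48) for n,f in(("scene",150),("side",120))]
cv2.imwrite("pics/p4.png",np.hstack(a))
E
```

```text
[ 0.48596852 -0.01500115  0.15731801] [ 1.96525679 -0.98889309  0.42852381]
```

View pics/p4.png

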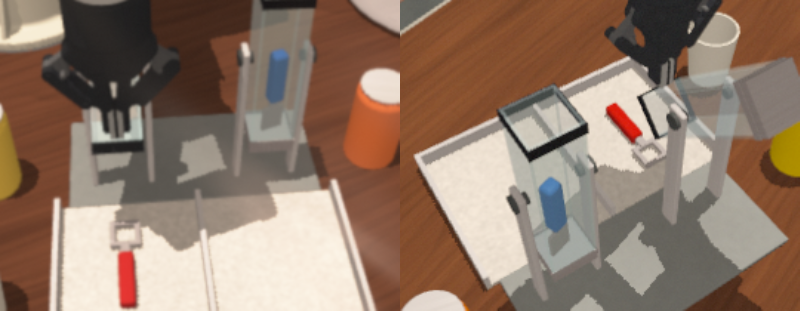

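The opener lies flat in the tray, clear of the mouth (scene composite ~125,265). I'll reverse along the same arc so the tube follows back, then retreat.

Request:
move_arm(
  travel=[
    [2,0,10],
    [2,-1,8],
    [-1,0,11],
    [-1,1,10],
    [-4,1,11],
    [-4,2,10],
    [-7,3,9],
    [-7,2,9],
    [-9,3,7],
    [-9,3,7],
    [-11,4,4],
    [-10,3,4],
  ],
  roll=[0,0,0,0,0,0,0,0,0,0,0,0],
  fingers=[0,0,0,0,0,0,0,0,0,0,0,0],
)

```text
clock: 7.3
tcp_pos: [0.4258, 0.0063, 0.2573]
orientation: [[-0.942, 0.336, -0.001], [0.336, 0.942, 0.0], [0.001, -0.0, -1.0]]
ft_force: [-1.6, 0.2, -0.3]
opening: -0.0001
```

Request:
move_arm(
  travel=[
    [-11,4,1],
    [-11,4,1],
    [-10,4,0],
    [-10,4,0],
    [-18,7,2],
    [-18,7,2],
    [-10,4,0],
    [-10,4,0],
    [0,0,0],
    [0,0,0],
    [0,0,0],
    [0,0,0],
  ],
  roll=[0,0,0,0,0,0,0,0,0,0,0,0],
  fingers=[0,0,0,0,0,0,0,0,0,0,0,0],
)

```text
clock: 8.8
tcp_pos: [0.3291, 0.0439, 0.2632]
orientation: [[-0.942, 0.336, -0.0], [0.336, 0.942, -0.0], [0.0, -0.0, -1.0]]
ft_force: [-0.9, 0.2, -0.4]
opening: 0.0002
```

```bash
python3 - <<'E'
from h import *
s=arm.get_state();print(s["tcp_pos"],s["ft_force"])
a=[cv2.resize(arm.snapshot(n)[90:360,f:f+270,::-1],None,fx=1.48,fy=1.48) for n,f in(("scene",150),("side",120))]
cv2.imwrite("pics/p5.png",np.hstack(a))
E
```

```text
[0.3290713  0.04390929 0.26320709] [-0.92829273  0.23898455 -0.40081376]
```

View pics/p5.png

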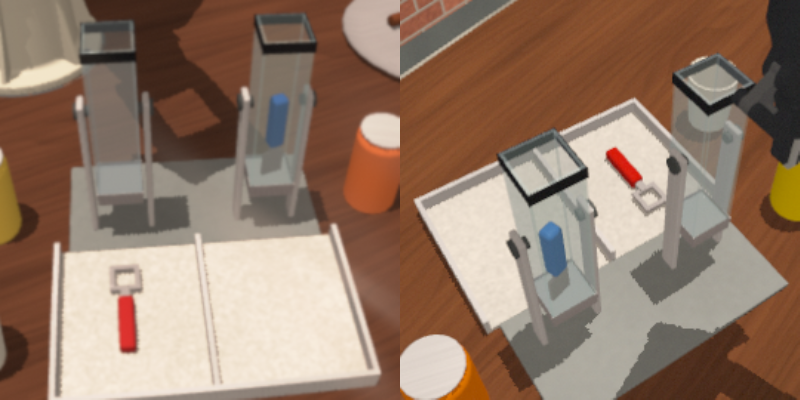

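```bash
python3 - <<'E'
from h import *
m=atz("scene",(234.5,293),.013);c,s=np.cos(Q[2]),np.sin(Q[2]);d=m[:2]-Q[:2]
print("mid in stand",d@[c,s],d@[-s,c]); print(arm.finish_job())
E
```

```text
mid in stand 0.11812813562977562 -0.08704730025047494
the job is handed in; nothing more can be done
None
```

I tipped the right tube, the one holding the red opener, with the closed fingers to roughly 2.3 rad by geometry. After the opener slid out, I backed off along the same arc so the tube swung back upright, and I handed the job in at about 9 s.

- **Opener:** in the last pictures it lies flat in the tray. I measured its middle at about x = 0.118 m, y = -0.087 m in the stand frame, well inside the outline.
- **Tubes:** both hang upright in the last pictures. The spreader's tube was not touched and did not move.
- **Robot:** I pulled the gripper about 60 mm back, clear of the tube. Every wrist force reading I took stayed within about 2 N.

No check failed or disagreed. I judged the tube angles from the pictures and fingertip position, since no joint readout was available.

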